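Open the child-resistant solvent bottle on the laser table

TASK

Open the clamped solvent bottle with the red child-resistant cap: press the cap down until it is fully home, but never harder than about 20 N, and keep it pressed home while you turn it counter-clockwise (seen from above) until it lets go, about a quarter turn. Lift the cap off and set it down, not dropped, flat in the steel tray, top side up, let go of it, and leave everything else on the table where it is.

Things in the scene. Friction and masses are not known exactly. Their poses are not given: they have to be found in the camera images.
- bottle: amber bottle 72 mm in diameter with a white label, upright in a black clamp (90 mm square base) bolted to the table: it never moves. Origin on its axis at the table surface, z up. Shoulder ends 103 mm up, then a white neck 35 mm in diameter. In the neck are a spring plunger that pushes the cap up, a toothed drive collar, and catches that hold the cap until the collar is turned.
- cap: ribbed red cap, loose: 58 mm in diameter, 36 mm high, about 45 g, hollow, open below. Origin at the centre of its underside, z up along its axis; at the start on the bottle's axis, underside 125 mm above the table. Grip it across its diameter from above, at any yaw. Unpressed it only spins idly, either way, and cannot be pulled off.
- cap_top (a point): centre of the cap's top, 36 mm above its underside. Pressed, the cap meets a spring (9 N at first, 11.5 N at 16 mm); when its 4 dogs are home among the collar's 12 teeth, 6 to 16 mm down (hidden, different each time), force climbs by 10 N per mm; press slowly to about 16 N. Dogs may land on the teeth, 3 mm short: within 0.5 rad of turning they drop, the force falls, and one presses on.
- thread (a joint): angle of the drive collar under the cap, rad: 0 to 0.1 at the start (closed), growing counter-clockwise from above. It turns only with the cap pressed home, takes about 0.12 N m plus rubbing, and stays where it is left. Above 0.75 the catches are withdrawn and the cap lifts straight off; turning on to 2 does no harm. With tooth slack the cap turns up to 1.3 rad in all; regrasping is allowed.
- collar (a joint): how far, in m, the plastic under the collar's teeth is squeezed down by the cap's dogs: 0 at rest, springy, 10 N per mm on top of the plunger's 9 to 11.5 N. Above 0.1 mm the cap is pressed home. More than 1.2 mm (a push of about 22 N in all) spoils the neck and fails.
- tray: square steel tray fixed to the table, 130 x 130 mm outside, rim 12 mm high, walls and floor 4 mm thick. Origin at the centre of its underside, x and y along its sides, so its floor is 4 mm above the origin.
- spare: bystander: a loose amber bottle with a BLUE cap, 68 mm in diameter, 165 mm high; origin at the centre of its base. Not to be opened or moved.
- lens_post: bystander: green lens in a black ring on a post with a round 52 mm foot, 90 mm high; origin under its foot
- mirror_post: bystander: mirror in an aluminium ring on a post with a round 52 mm foot, 85 mm high; origin under its foot
- tissue_box: bystander: flat blue box, 60 x 90 x 35 mm; origin at the centre of its underside
- driver: bystander: screwdriver lying on the table, 150 mm long; origin at its middle
- lens_tube: bystander: short black tube standing on end, 31 mm in diameter, 30 mm high; origin at its underside
- splitter: bystander: glass cube of 25 mm on a black 30 mm square foot, 37 mm high; origin at its underside
There are look-alikes about, which are no part of the job. Of the things that look like the cap, the smallest one is meant.

How it is judged:
By the outcome, as a careful person would: the job done as asked, in the order asked, and still so for the second after the job is handed in, with the robot touching nothing.
It also fails if it takes over 61 s, if anything falls off the work surface, if the arm or the gripper's body presses on something with over 40 N, if the wrist force passes 120 N, or if a joint passes its speed limit or range.

ROBOT

A 7-joint arm with a two-finger parallel gripper is mounted at the origin on the work surface. World frame = base frame: x ahead of the robot, y to its left, z up, the work surface at z = 0. Lengths are in m, angles in rad, forces in N, time in s.
With the tool pointing down it reaches from about 0.35 to 0.9 m from the base axis. Payload 8.1 kg.
Tool frame: the origin (TCP) lies on the centre line of the jaws, within the pads' length; the fingertips stand 14 mm ahead of it and the grasp point (between the pads) lies 5 mm behind it; z points along the fingers, y is the direction in which the jaws open and shut (so a half turn about z gives the same grasp; the last joint's range is limited). The gripper opens to 92 mm and grips with 3 to 60 N. Pads are 19 mm wide; open, the fingers measure 130 mm over their backs; the gripper's body (75 mm by 190 mm) begins 47 mm behind the grasp point.
Start: joints at [-1.204, 0.434, 0.025, 1.573, -0.012, 1.134, -0.075], TCP at [0.283, 0.557, 0.241] pointing down, gripper open.
Joint ranges: [-2.62, 2.62], [-0.44, 2.09], [-1.27, 1.32], [0.08, 2.57], [-1.32, 4.46], [0.12, 2], [-2.74, 2.74]. Speed limits (rad/s): [2.22, 2.22, 3.01, 3.01, 3.14, 3.14, 3.14].

INTERFACE

Orientations are given as a rotation vector (axis times angle).
In Python, from cell import arm, optics gives the robot as it stands.
- The arm moves only by the shell command python3 -m creep 'ROWS' [FORCE]. ROWS is JSON, a list of rows, each an object with "translation": the shift along the tool's x, y, z in m, a list of three; "rot": the turn, a rotation vector about the tool's x, y, z in degrees, a list of three; "jaw": the finger opening in m, from 0 to 0.0918. In form: [{"translation": [x, y, z], "rot": [wx, wy, wz], "jaw": jaw}, ...]. A call has 1 to 12 rows; each row shifts and turns the commanded pose from where the row before left it, along the tool's axes as they then stand; what a row does not reach is not made up. A row lasts 1/12 s, in which the tool goes at most 41.7 mm and 7.16 degrees, less where a joint would pass 70% of its speed; a pose out of reach is approached as far as the arm can. A call is refused whole if a number of a shift passes 0.0417 or a number of a turn 7.16, either way. A call with a gripper value outside its range is refused whole. The fingers move at their own pace and stop on an object; FORCE is the grip in N (left out, the last holds). Time passes only in rows, so rows that do not move let the fingers close. It gives the time, the measured TCP pose, the force and the opening at its end, in the units of the state.
- arm.observe(): the state, without advancing time (a new reading comes with each control period).
- optics.get_image(name): name is "scene" or "top" or "wrist"; returns the picture (480x640x3 uint8, red, green, blue); there is no depth.
- optics.camera_info(name): a dict with "fx", "fy", "cx", "cy" (pixels), "R" (3x3) and "t" (3): a world point X has camera coordinates R X + t. Camera axes: x right, y down, z forward; pixel columns grow to the right and rows downward; lengths in m; the calibration is good to about 2 mm. A picture is of the moment at which its call begins: read the wrist's pose just before it. camera_info takes no time and is no camera call; for the wrist camera it gives the pose at the moment of the call.
- arm.sign_off(): hands the job in, once; it reports no verdict.
Trained networks look in the newest picture that a camera, given by its name, has taken for a name from the list of things; names that differ only in an ending like _2 or _b are one class to them, and where a whole thing is asked for, a point or a joint stands for the part that bears it (a point fixed in the world has none). Each returns a list of dicts, best first, with "score" (0 to 1); they miss things now and then, are a little off and sometimes report something else, mostly with a low value. They report only what shows in the picture. A call takes as long as a camera call. They do not tell look-alikes from the thing itself.
- optics.boxes_of(camera, thing): "location" ([column, row] in pixels, amid what is visible of it).
- optics.pinpoint(camera, thing): "location" ([column, row] in pixels: a listed point, or the origin of a listed thing).
The state is a dict: "clock": time; "joints": joint angles; "dq": joint speeds; "joint_efforts": joint torques, N m; "position": TCP position; "ee_rot": TCP orientation; "force": force on the tool from outside, world axes, zero at the start; "ft_torque": the same for the moment, N m; "width": opening from 0.0 (shut) to 1.0 (fully open).
Only numpy, scipy, OpenCV 4.12 (cv2) and the standard library are available. Lean on these libraries where they do the work, as an engineer would, in place of code of your own. Each camera call takes 0.05 s, during which the arm holds its last target.

## Working session

There is one attempt and no reset: what is moved stays moved. The work goes in short steps, Python scripts to look and compute and a shell command to move; the robot and the scene stay as the last step left them, time stands still between calls to the robot, and variables do not carry over. Pictures are saved under pics/ and viewed, and the job is handed in when it is done.

```bash
mkdir -p pics; ls; python3 - <<'E'
from cell import arm, optics
import cv2
print(arm.observe())
for n in ("scene","top","wrist"):
    im=optics.get_image(n); cv2.imwrite(f"pics/{n}0.png",im[:,:,::-1])
    i=optics.camera_info(n); print(n,i)
E
```

```text
pics
{'clock': 0.0, 'joints': array([-1.20362141,  0.43523396,  0.02501105,  1.57411641, -0.01162204,
        1.13397998, -0.0751175 ]), 'dq': array([-0.00151155, -0.0018108 ,  0.00080553, -0.00198897,  0.0007996 ,
        0.0014378 , -0.00203182]), 'joint_efforts': array([ 1.02060967e-03, -6.67851162e+01,  9.85257626e-01, -3.14447987e+01,
       -6.05579512e-02,  4.27800079e-02,  1.40781472e-04]), 'position': array([0.28276786, 0.55682102, 0.2399311 ]), 'ee_rot': array([-7.31300388e-01, -3.05505139e+00,  2.47409591e-03]), 'force': array([-0.34479209, -0.68052419, -1.2763514 ]), 'ft_torque': array([-0.01577068,  0.00057017,  0.02160134]), 'width': 1.001259331500935}
scene {'fx': 568.955777618334, 'fy': 568.955777618334, 'cx': 320.13865268048505, 'cy': 250.10331736305815, 'R': array([[ 0.27733462,  0.96069878,  0.01197324],
       [ 0.82227239, -0.230891  , -0.52015139],
       [-0.49694429,  0.15410126, -0.85399015]]), 't': array([-0.11695596, -0.39144295,  1.37502952])}
top {'fx': 533.5434594864408, 'fy': 533.5434594864408, 'cx': 321.8405421687548, 'cy': 243.32433685379348, 'R': array([[ 0.01264547, -0.99982283,  0.0139429 ],
       [-0.99854303, -0.01335837, -0.05228168],
       [ 0.05245867, -0.01326146, -0.99853504]]), 't': array([-0.02732303,  0.54849589,  1.30199215])}
wrist {'fx': 344.7601560768272, 'fy': 344.7601560768272, 'cx': 313.5637114307848, 'cy': 241.4782817972658, 'R': array([[ 0.45249001,  0.89176801, -0.00161318],
       [ 0.85322426, -0.43240511,  0.29160622],
       [ 0.25934755, -0.1333253 , -0.95653709]]), 't': array([-0.62300348, -0.0379036 ,  0.3913293 ])}
```

View pics/scene0.png

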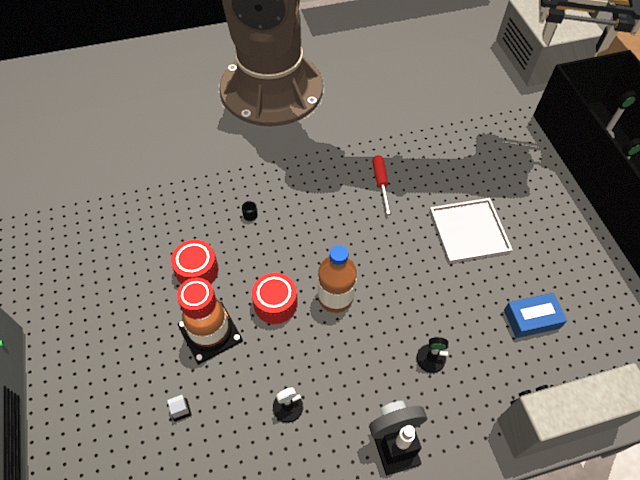

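View pics/top0.png

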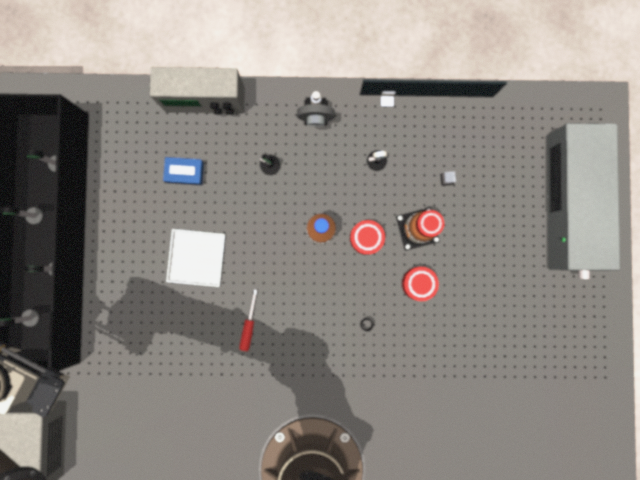

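View pics/wrist0.png

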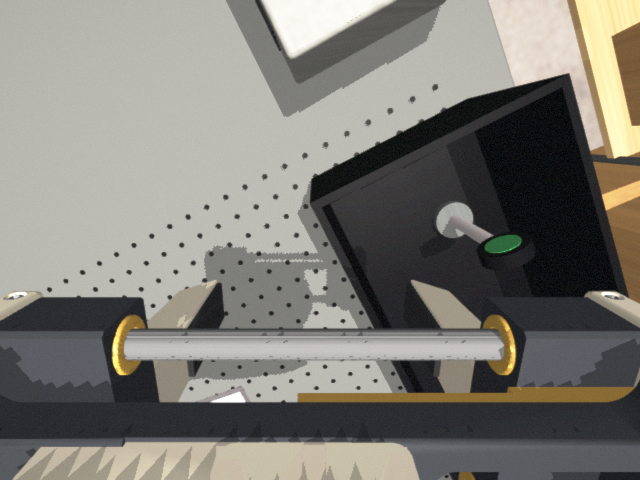

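```bash
python3 - <<'E'
from cell import arm, optics
for c in ("top","scene"):
    for n in ("cap","cap_top","bottle","tray"):
        print(c,n,"pin",[(d['location'],round(d['score'],2)) for d in optics.pinpoint(c,n)][:5])
print("boxes",[(d['location'],round(d['score'],2)) for d in optics.boxes_of("top","cap")])
E
```

```text
top cap pin [([365.9, 238.0], 0.98), ([426.0, 225.6], 0.83), ([414.4, 279.6], 0.78)]
top cap_top pin [([368.5, 236.6], 0.97), ([430.5, 222.8], 0.85), ([420.6, 284.7], 0.62)]
top bottle pin [([416.9, 227.7], 0.76)]
top tray pin [([200.0, 256.7], 0.75)]
scene cap pin [([275.6, 302.6], 0.85), ([196.6, 271.3], 0.81), ([196.8, 303.9], 0.74)]
scene cap_top pin [([272.5, 293.4], 0.95), ([190.4, 254.4], 0.92), ([195.7, 290.8], 0.89)]
scene bottle pin [([208.5, 333.4], 0.76)]
scene tray pin [([333.8, 296.5], 0.48)]
boxes [([365.6, 238.4], 0.88), ([416.1, 280.3], 0.7), ([429.7, 226.8], 0.67)]
```

The things that look like the cap, as top/scene pixels, are red discs at (368,237)/(275,297) and (420,284)/(194,260), both lying loose on the table and larger, and the one on the clamped bottle at (430,223)/(196,295). The one on the bottle is the smallest and is the one meant. Next I'll compute positions and check it in a close crop.

```bash
cat > h.py <<'E'
import numpy as np, cv2
from cell import arm, optics
from scipy.spatial.transform import Rotation as Ro
def ray(c,px,info=None):
    i=info or optics.camera_info(c); R=np.array(i['R']);t=np.array(i['t'])
    o=-R.T@t; d=R.T@np.array([(px[0]-i['cx'])/i['fx'],(px[1]-i['cy'])/i['fy'],1]); return o,d
def atz(c,px,z,info=None):
    o,d=ray(c,px,info); return o+d*(z-o[2])/d[2]
def proj(c,X,info=None):
    i=info or optics.camera_info(c); p=np.array(i['R'])@X+i['t']; return [i['fx']*p[0]/p[2]+i['cx'],i['fy']*p[1]/p[2]+i['cy']]
E
python3 - <<'E'
from h import *
for c,img in (("top","top0"),("scene","scene0")):
    im=cv2.imread(f"pics/{img}.png")
    hsv=cv2.cvtColor(im,cv2.COLOR_BGR2HSV)
    m=((hsv[...,0]<5)|(hsv[...,0]>174))&(hsv[...,1]>150)&(hsv[...,2]>90)
    n,l,s,ce=cv2.connectedComponentsWithStats(m.astype(np.uint8))
    for k in range(1,n):
        if s[k,4]>100: print(c,s[k],ce[k], atz(c,ce[k],.161).round(4))
    # white ring ellipse on cap
    w=(hsv[...,1]<60)&(hsv[...,2]>170)
    n,l,s,ce=cv2.connectedComponentsWithStats(w.astype(np.uint8))
    for k in range(1,n):
        if s[k,4]>25: print(c,'white',s[k],ce[k].round(1), atz(c,ce[k],.161).round(4), atz(c,ce[k],.012).round(4))
    x,y=(430,223) if c=="top" else (205,310)
    cv2.imwrite(f"pics/crop_{c}.png",cv2.resize(im[y-50:y+50,x-80:x+50],None,fx=5,fy=5,interpolation=cv2.INTER_CUBIC))
for c,p in (("top",(430.5,222.8)),("scene",(195.7,290.8))): print(c,atz(c,p,.161))
for c,p in (("top",(416.9,227.7)),("scene",(208.5,333.4))): print(c,atz(c,p,.0))
a=cv2.imread("pics/crop_top.png");b=cv2.imread("pics/crop_scene.png");cv2.imwrite("pics/crops.png",cv2.resize(np.hstack([a,b]),(800,308)))
E
```

```text
top [417 211  21  26 108] [422.75925926 226.32407407] [ 0.5816 -0.24    0.161 ]
top [425 217  13  13 135] [430.93333333 222.8       ] [ 0.5896 -0.258   0.161 ]
top [351 221  34  33 189] [366.10582011 237.42328042] [ 0.5554 -0.1153  0.161 ]
top [359 228  18  18 257] [367.53696498 236.58754864] [ 0.5573 -0.1184  0.161 ]
top [403 267  35  33 237] [416.50632911 281.94936709] [ 0.4592 -0.2266  0.161 ]
top [413 275  18  18 261] [421.348659   283.52873563] [ 0.4559 -0.2372  0.161 ]
top [240 321  13  30 253] [246.20158103 335.34387352] [0.3391 0.1433 0.161 ]
top white [    0     0   640   480 54112] [342.8  52.2] [ 0.9696 -0.0598  0.161 ] [ 1.032 -0.067  0.012]
top white [311  91  10  12  97] [315.4  96.3] [8.685e-01 2.000e-04 1.610e-01] [9.181e-01 5.000e-04 1.200e-02]
top white [380  96  14  11 148] [386.6 100.9] [ 0.8606 -0.1584  0.161 ] [ 0.9092 -0.1783  0.012 ]
top white [311 116   9   6  44] [314.8 118.8] [0.8176 0.0009 0.161 ] [0.8607 0.0014 0.012 ]
top white [ 568  124   51  156 7230] [592.6 197.5] [ 0.651  -0.6176  0.161 ] [ 0.6728 -0.696   0.012 ]
top white [369 150  18  11  89] [37
[... 3324 characters left out ...]
.1454  0.161 ] [ 0.7502 -0.1372  0.012 ]
scene white [382 400  24  14 197] [393.3 406.3] [ 0.8457 -0.0153  0.161 ] [0.8104 0.0167 0.012 ]
scene white [399 425  16  18 189] [407.6 432.9] [ 0.8863 -0.0089  0.161 ] [0.8585 0.0244 0.012 ]
scene white [606 443  34  37 902] [625.6 464.4] [1.0078 0.2632 0.161 ] [1.0023 0.3464 0.012 ]
scene white [553 465  23  10  72] [568.4 469.9] [0.9926 0.1841 0.161 ] [0.9843 0.2528 0.012 ]
scene white [531 474  16   6  46] [540.6 477.5] [0.9909 0.1431 0.161 ] [0.9823 0.2042 0.012 ]
top [ 0.58959339 -0.25707956  0.161     ]
scene [ 0.58502126 -0.25573134  0.161     ]
top [ 0.59194195 -0.25799656  0.        ]
scene [ 5.88358204e-01 -2.61015705e-01  1.11022302e-16]
```

View pics/crops.png

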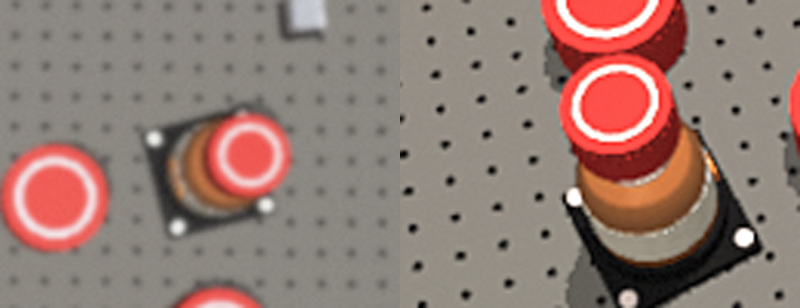

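The crop shows the red cap with the white ring on the clamped amber bottle, at (250,155) in the left crop and (617,105) in the right. It is clearly smaller than its two neighbours on the table. Now to plan the transfer.

```bash
cat >> h.py <<'E'
def st(goal=None):
    s=arm.observe(); R=Ro.from_rotvec(s['ee_rot']).as_matrix()
    print('t',round(s['clock'],2),'p',s['position'].round(4),'F',s['force'].round(2),'M',s['ft_torque'].round(3),'w',round(s['width']*91.8,2),'j',s['joints'].round(2))
    print('x',R[:,0].round(4),'y',R[:,1].round(4),'z',R[:,2].round(4))
    if goal is not None: print('to goal in tool axes mm',(R.T@(np.array(goal)-s['position'])*1000).round(2))
    return s,R
E
python3 -c "
from h import *
st([0.589,-0.2576,0.24])"
```

```text
t 0.6 p [0.283  0.5573 0.2408] F [-0.97  0.65 -0.4 ] M [-0.007  0.    -0.022] w 92.0 j [-1.2   0.43  0.02  1.57 -0.01  1.13 -0.08]
x [-0.8916  0.4528  0.    ] y [0.4528 0.8916 0.    ] z [ 0.  0. -1.]
to goal in tool axes mm [-641.83 -588.      0.73]
```

```bash
python3 -m creep '[{"translation":[-0.0267,-0.0245,0],"rot":[0,0,0],"jaw":0.0918},{"translation":[-0.0267,-0.0245,0],"rot":[0,0,0],"jaw":0.0918},{"translation":[-0.0267,-0.0245,0],"rot":[0,0,0],"jaw":0.0918},{"translation":[-0.0267,-0.0245,0],"rot":[0,0,0],"jaw":0.0918},{"translation":[-0.0267,-0.0245,0],"rot":[0,0,0],"jaw":0.0918},{"translation":[-0.0267,-0.0245,0],"rot":[0,0,0],"jaw":0.0918},{"translation":[-0.0267,-0.0245,0],"rot":[0,0,0],"jaw":0.0918},{"translation":[-0.0267,-0.0245,0],"rot":[0,0,0],"jaw":0.0918},{"translation":[-0.0267,-0.0245,0],"rot":[0,0,0],"jaw":0.0918},{"translation":[-0.0267,-0.0245,0],"rot":[0,0,0],"jaw":0.0918},{"translation":[-0.0267,-0.0245,0],"rot":[0,0,0],"jaw":0.0918},{"translation":[-0.0267,-0.0245,0],"rot":[0,0,0],"jaw":0.0918}]'; python3 -c "
from h import *
st([0.589,-0.2576,0.24])"
```

```text
clock: 1.6
position: [0.4359, 0.1484, 0.2411]
ee_rot: [0.731, 3.055, 0.001]
force: [0.3, 0.5, -0.6]
width: 1.003
t 1.6 p [0.4359 0.1484 0.2411] F [ 0.29  0.45 -0.55] M [-0.016 -0.058  0.027] w 92.04 j [-0.63  0.16  0.21  1.97 -0.04  1.01  0.7 ]
x [-8.917e-01  4.527e-01 -4.000e-04] y [4.527e-01 8.917e-01 8.000e-04] z [ 7.e-04  6.e-04 -1.e+00]
to goal in tool axes mm [-320.32 -292.7     0.95]
```

```bash
python3 -c "
from h import *
s,R=st()
g=np.array([0.589,-0.2576,0.24]); d=(g-s['position'])/12
for k in range(12):
    # assume shift along axes before turn
    print((Ro.from_matrix(R).inv().apply(d)*1000).round(1)); R=R@Ro.from_rotvec([0,0,np.radians(7)]).as_matrix()
"
```

```text
t 1.6 p [0.4359 0.1484 0.2411] F [ 0.29  0.45 -0.55] M [-0.016 -0.058  0.027] w 92.04 j [-0.63  0.16  0.21  1.97 -0.04  1.01  0.7 ]
x [-8.917e-01  4.527e-01 -4.000e-04] y [4.527e-01 8.917e-01 8.000e-04] z [ 7.e-04  6.e-04 -1.e+00]
[-26.7 -24.4   0.1]
[-29.5 -21.    0.1]
[-31.8 -17.2   0.1]
[-33.7 -13.2   0.1]
[-35.   -9.    0.1]
[-35.9  -4.7   0.1]
[-36.2  -0.3   0.1]
[-35.9   4.1   0.1]
[-35.1   8.5   0.1]
[-33.9  12.7   0.1]
[-32.   16.7   0.1]
[-29.8  20.5   0.1]
```

```bash
python3 -m creep '[{"translation":[-0.0267,-0.0244,0],"rot":[0,0,7],"jaw":0.0918},{"translation":[-0.0295,-0.021,0],"rot":[0,0,7],"jaw":0.0918},{"translation":[-0.0318,-0.0172,0],"rot":[0,0,7],"jaw":0.0918},{"translation":[-0.0337,-0.0132,0],"rot":[0,0,7],"jaw":0.0918},{"translation":[-0.035,-0.009,0],"rot":[0,0,7],"jaw":0.0918},{"translation":[-0.0359,-0.0047,0],"rot":[0,0,7],"jaw":0.0918},{"translation":[-0.0362,-0.0003,0],"rot":[0,0,7],"jaw":0.0918},{"translation":[-0.0359,0.0041,0],"rot":[0,0,7],"jaw":0.0918},{"translation":[-0.0351,0.0085,0],"rot":[0,0,7],"jaw":0.0918},{"translation":[-0.0339,0.0127,0],"rot":[0,0,7],"jaw":0.0918},{"translation":[-0.032,0.0167,0],"rot":[0,0,7],"jaw":0.0918},{"translation":[-0.0298,0.0205,0],"rot":[0,0,7],"jaw":0.0918}]'; python3 -c "
from h import *
st([0.589,-0.2576,0.147])"
```

```text
clock: 2.6
position: [0.5891, -0.2575, 0.2408]
ee_rot: [2.592, 1.774, 0.001]
force: [0.4, 0.4, 0.2]
width: 0.999
t 2.6 p [ 0.5891 -0.2575  0.2408] F [0.38 0.38 0.19] M [-0.087 -0.03  -0.039] w 91.69 j [-0.09  0.52  0.66  1.56 -0.33  1.18  0.26]
x [3.619e-01 9.322e-01 3.000e-04] y [ 9.322e-01 -3.619e-01  4.000e-04] z [ 5.e-04  1.e-04 -1.e+00]
to goal in tool axes mm [-0.12 -0.1  93.84]
```

```bash
python3 -c "
from h import *
i=optics.camera_info('wrist'); im=optics.get_image('wrist'); cv2.imwrite('pics/w1.png',im[:,:,::-1])
for n in ('cap_top','cap'):
  for d in optics.pinpoint('wrist',n): print(n,d,atz('wrist',d['location'],.161 if n=='cap_top' else .125,i).round(4))
print(proj('wrist',np.array([.589,-.2576,.161]),i))
"
```

```text
cap_top {'location': [236.8, 97.5], 'score': 0.97} [ 0.5829 -0.1479  0.161 ]
cap_top {'location': [192.2, 266.5], 'score': 0.83} [ 0.508  -0.2356  0.161 ]
cap {'location': [314.0, 241.1], 'score': 0.94} [ 0.5897 -0.2592  0.125 ]
cap {'location': [246.7, 102.8], 'score': 0.63} [ 0.5823 -0.1475  0.125 ]
cap {'location': [205.3, 252.5], 'score': 0.56} [ 0.5056 -0.2368  0.125 ]
[np.float64(312.29155342106867), np.float64(254.52174747132062)]
```

View pics/w1.png

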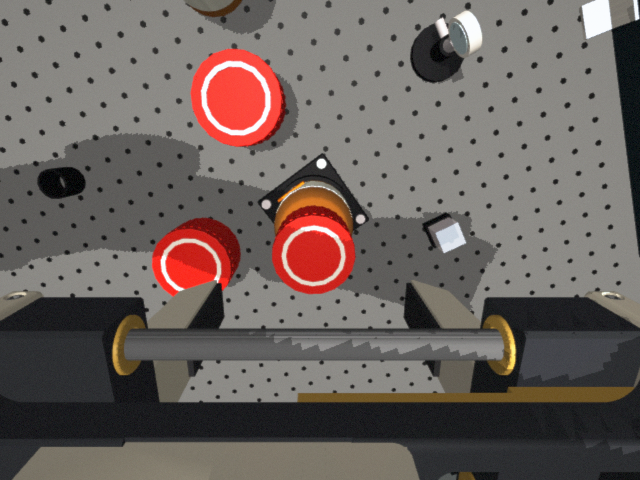

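The wrist view shows the right cap at (313,256) between the open fingers, 1.5 px from the prediction, and the larger caps at (237,97) and (191,266). I'll refine slightly and then descend.

```bash
python3 -c "
from h import *
i=optics.camera_info('wrist')
im=cv2.imread('pics/w1.png');hsv=cv2.cvtColor(im,cv2.COLOR_BGR2HSV)
w=((hsv[...,1]<60)&(hsv[...,2]>170)).astype(np.uint8)
n,l,s,ce=cv2.connectedComponentsWithStats(w)
for k in range(1,n):
  if abs(ce[k]-[314,256]).max()<8:
    c,_=cv2.findContours((l==k).astype(np.uint8),cv2.RETR_EXTERNAL,cv2.CHAIN_APPROX_NONE); e=cv2.fitEllipse(c[0]);print(s[k],e,atz('wrist',e[0],.161,i).round(4))
"
python3 -m creep '[{"translation":[0,0,0.0115],"rot":[0,0,0],"jaw":0.0918},{"translation":[0,0,0.0115],"rot":[0,0,0],"jaw":0.0918},{"translation":[0,0,0.0115],"rot":[0,0,0],"jaw":0.0918},{"translation":[0,0,0.0115],"rot":[0,0,0],"jaw":0.0918},{"translation":[0,0,0.0115],"rot":[0,0,0],"jaw":0.0918}]'
```

```text
[282 226  63  60 681] ((313.1101379394531, 255.2559814453125), (58.7789306640625, 61.75255584716797), 87.99906921386719) [ 0.5885 -0.2602  0.161 ]
clock: 3.17
position: [0.5882, -0.2548, 0.1817]
ee_rot: [-2.585, -1.783, 0.0]
force: [-0.2, 0.1, 0.2]
width: 1.0
```

```bash
python3 -c "
from h import *
st([0.589,-0.2576,0.147]);st();i=optics.camera_info('wrist')
im=optics.get_image('wrist'); cv2.imwrite('pics/w2.png',im[:,:,::-1])
st([0.589,-0.2576,0.147])
hsv=cv2.cvtColor(im,cv2.COLOR_RGB2HSV)
w=((hsv[...,1]<60)&(hsv[...,2]>170)).astype(np.uint8)
n,l,s,ce=cv2.connectedComponentsWithStats(w)
pp=proj('wrist',np.array([.589,-.2576,.161]),i);print(pp)
for k in range(1,n):
  if abs(ce[k]-pp).max()<20 and s[k,4]>200:
    c,_=cv2.findContours((l==k).astype(np.uint8),cv2.RETR_EXTERNAL,cv2.CHAIN_APPROX_NONE); e=cv2.fitEllipse(c[0]);print(s[k],e,atz('wrist',e[0],.161,i).round(4))
"
```

```text
t 3.17 p [ 0.5882 -0.2548  0.1817] F [-0.22  0.13  0.23] M [-0.064  0.077  0.015] w 91.84 j [-0.08  0.57  0.63  1.64 -0.37  1.06  0.3 ]
x [3.556e-01 9.346e-01 6.000e-04] y [ 0.9346 -0.3556 -0.001 ] z [-7.e-04  9.e-04 -1.e+00]
to goal in tool axes mm [-2.39  1.76 34.65]
t 3.17 p [ 0.5882 -0.2548  0.1817] F [-0.22  0.13  0.23] M [-0.064  0.077  0.015] w 91.84 j [-0.08  0.57  0.63  1.64 -0.37  1.06  0.3 ]
x [3.556e-01 9.346e-01 6.000e-04] y [ 0.9346 -0.3556 -0.001 ] z [-7.e-04  9.e-04 -1.e+00]
t 3.22 p [ 0.5873 -0.2544  0.1794] F [-0.43  1.65 -0.97] M [-0.021  0.188  0.015] w 91.84 j [-0.08  0.57  0.63  1.64 -0.37  1.06  0.3 ]
x [3.559e-01 9.345e-01 4.000e-04] y [ 0.9345 -0.3559 -0.0039] z [-0.0035  0.0018 -1.    ]
to goal in tool axes mm [-2.4   2.86 32.42]
[np.float64(315.3881913405819), np.float64(295.54049103238697)]
[275 259  83  69 975] ((316.4140319824219, 296.1485290527344), (70.29212188720703, 78.20683288574219), 89.38996124267578) [ 0.5894 -0.2581  0.161 ]
```

View pics/w2.png

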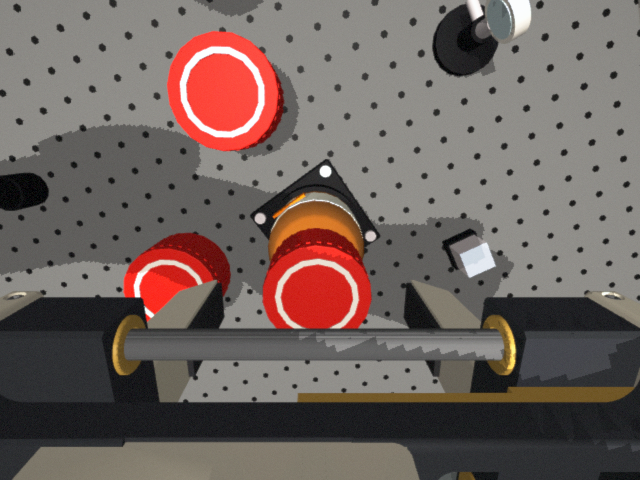

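The cap is now at (316,296), between the finger lines, and the estimate is (0.5894,-0.258), so it agrees. The arm has drifted by about 3 mm. I'll check that it settles before going on.

```bash
python3 -m creep '[{"translation":[0,0,0],"rot":[0,0,0],"jaw":0.0918},{"translation":[0,0,0],"rot":[0,0,0],"jaw":0.0918},{"translation":[0,0,0],"rot":[0,0,0],"jaw":0.0918}]';python3 -c "
from h import *
st([0.589,-0.258,0.147])"
```

```text
clock: 3.47
position: [0.5888, -0.2563, 0.1838]
ee_rot: [2.587, 1.781, 0.001]
force: [-0.3, -0.8, 1.0]
width: 1.005
t 3.47 p [ 0.5888 -0.2563  0.1838] F [-0.31 -0.79  0.96] M [-0.082  0.039 -0.053] w 92.3 j [-0.08  0.57  0.63  1.64 -0.37  1.06  0.29]
x [ 3.571e-01  9.340e-01 -1.000e-04] y [ 0.934  -0.3571  0.001 ] z [ 1.e-03 -4.e-04 -1.e+00]
to goal in tool axes mm [-1.51  0.72 36.84]
```

```bash
python3 -m creep '[{"translation":[-0.0005,0.0003,0.006],"rot":[0,0,0],"jaw":0.0918},{"translation":[-0.0005,0.0003,0.007],"rot":[0,0,0],"jaw":0.0918},{"translation":[-0.0005,0.0001,0.007],"rot":[0,0,0],"jaw":0.0918},{"translation":[0,0,0.007],"rot":[0,0,0],"jaw":0.0918},{"translation":[0,0,0.005],"rot":[0,0,0],"jaw":0.0918},{"translation":[0,0,0.003],"rot":[0,0,0],"jaw":0.0918},{"translation":[0,0,0.0018],"rot":[0,0,0],"jaw":0.0918},{"translation":[0,0,0],"rot":[0,0,0],"jaw":0.0918},{"translation":[0,0,0],"rot":[0,0,0],"jaw":0.0918}]';python3 -c "
from h import *
st([0.589,-0.258,0.147])"
```

```text
clock: 4.22
position: [0.5887, -0.2578, 0.1465]
ee_rot: [2.588, 1.781, 0.0]
force: [-0.3, 0.9, 0.4]
width: 0.998
t 4.22 p [ 0.5887 -0.2578  0.1465] F [-0.25  0.92  0.35] M [-0.022  0.104  0.009] w 91.62 j [-0.06  0.6   0.61  1.67 -0.4   0.99  0.32]
x [0.3571 0.9341 0.    ] y [ 9.341e-01 -3.571e-01  2.000e-04] z [ 2.e-04 -1.e-04 -1.e+00]
to goal in tool axes mm [-0.13  0.36 -0.48]
```

```bash
python3 -m creep '[{"translation":[0,0,0],"rot":[0,0,0],"jaw":0.062},{"translation":[0,0,0],"rot":[0,0,0],"jaw":0.058},{"translation":[0,0,0],"rot":[0,0,0],"jaw":0.05},{"translation":[0,0,0],"rot":[0,0,0],"jaw":0.05},{"translation":[0,0,0],"rot":[0,0,0],"jaw":0.05},{"translation":[0,0,0],"rot":[0,0,0],"jaw":0.05},{"translation":[0,0,0],"rot":[0,0,0],"jaw":0.05}]' 50;python3 -c "
from h import *
st([0.589,-0.258,0.147])"
```

```text
clock: 4.8
position: [0.5887, -0.2577, 0.1465]
ee_rot: [2.588, 1.781, 0.0]
force: [0.3, 0.4, 0.6]
width: 0.624
t 4.8 p [ 0.5887 -0.2577  0.1465] F [0.33 0.37 0.61] M [-0.112  0.029  0.052] w 57.26 j [-0.06  0.6   0.61  1.67 -0.4   0.99  0.32]
x [3.571e-01 9.341e-01 1.000e-04] y [ 9.341e-01 -3.571e-01  3.000e-04] z [ 3.e-04 -0.e+00 -1.e+00]
to goal in tool axes mm [-0.16  0.35 -0.5 ]
```

```bash
python3 -m creep '[{"translation":[0,0,0.001],"rot":[0,0,0],"jaw":0.05},{"translation":[0,0,0.001],"rot":[0,0,0],"jaw":0.05},{"translation":[0,0,0.001],"rot":[0,0,0],"jaw":0.05},{"translation":[0,0,0],"rot":[0,0,0],"jaw":0.05}]';python3 -c "
from h import *
st()"
```

```text
clock: 5.13
position: [0.5888, -0.2578, 0.1442]
ee_rot: [2.588, 1.781, 0.001]
force: [-2.6, 2.2, 9.2]
width: 0.621
t 5.13 p [ 0.5888 -0.2578  0.1442] F [-2.55  2.17  9.25] M [0.25  0.51  0.017] w 57.02 j [-0.06  0.61  0.61  1.67 -0.4   0.99  0.32]
x [3.571e-01 9.340e-01 4.000e-04] y [ 9.340e-01 -3.571e-01  8.000e-04] z [ 9.e-04  1.e-04 -1.e+00]
```

```bash
python3 -m creep '[{"translation":[0,0,0.001],"rot":[0,0,0],"jaw":0.05},{"translation":[0,0,0.001],"rot":[0,0,0],"jaw":0.05},{"translation":[0,0,0],"rot":[0,0,0],"jaw":0.05}]';python3 -m creep '[{"translation":[0,0,0.0007],"rot":[0,0,0],"jaw":0.05},{"translation":[0,0,0],"rot":[0,0,0],"jaw":0.05}]'
```

```text
clock: 5.38
position: [0.5889, -0.2578, 0.1423]
ee_rot: [2.587, 1.781, 0.001]
force: [-2.5, 1.7, 8.9]
width: 0.623
clock: 5.55
position: [0.5889, -0.2578, 0.1416]
ee_rot: [2.587, 1.781, 0.001]
force: [-2.7, 2.2, 9.3]
width: 0.623
```

```bash
cat > ok.py <<'E'
import sys
from cell import arm
s=arm.observe(); print(s['position'][2].round(4), s['force'].round(1)); sys.exit(s['force'][2]>float(sys.argv[1]))
E
python3 -m creep '[{"translation":[0,0,0.0006],"rot":[0,0,0],"jaw":0.05},{"translation":[0,0,0],"rot":[0,0,0],"jaw":0.05}]' >/dev/null && python3 ok.py 12 &&
python3 -m creep '[{"translation":[0,0,0.0006],"rot":[0,0,0],"jaw":0.05},{"translation":[0,0,0],"rot":[0,0,0],"jaw":0.05}]' >/dev/null && python3 ok.py 12 &&
python3 -m creep '[{"translation":[0,0,0.0006],"rot":[0,0,0],"jaw":0.05},{"translation":[0,0,0],"rot":[0,0,0],"jaw":0.05}]' >/dev/null && python3 ok.py 12 &&
python3 -m creep '[{"translation":[0,0,0.0006],"rot":[0,0,0],"jaw":0.05},{"translation":[0,0,0],"rot":[0,0,0],"jaw":0.05}]' >/dev/null && python3 ok.py 12 &&
python3 -m creep '[{"translation":[0,0,0.0006],"rot":[0,0,0],"jaw":0.05},{"translation":[0,0,0],"rot":[0,0,0],"jaw":0.05}]' >/dev/null && python3 ok.py 12 &&
python3 -m creep '[{"translation":[0,0,0.0006],"rot":[0,0,0],"jaw":0.05},{"translation":[0,0,0],"rot":[0,0,0],"jaw":0.05}]' >/dev/null && python3 ok.py 12
```

```text
0.141 [-2.9  1.9  8.6]False
```

```bash
sed -i 's/sys.exit(\(.*\))$/sys.exit(int(\1))/' ok.py
python3 -m creep '[{"translation":[0,0,0.0006],"rot":[0,0,0],"jaw":0.05},{"translation":[0,0,0],"rot":[0,0,0],"jaw":0.05}]' >/dev/null && python3 ok.py 12 &&
python3 -m creep '[{"translation":[0,0,0.0006],"rot":[0,0,0],"jaw":0.05},{"translation":[0,0,0],"rot":[0,0,0],"jaw":0.05}]' >/dev/null && python3 ok.py 12 &&
python3 -m creep '[{"translation":[0,0,0.0006],"rot":[0,0,0],"jaw":0.05},{"translation":[0,0,0],"rot":[0,0,0],"jaw":0.05}]' >/dev/null && python3 ok.py 12 &&
python3 -m creep '[{"translation":[0,0,0.0006],"rot":[0,0,0],"jaw":0.05},{"translation":[0,0,0],"rot":[0,0,0],"jaw":0.05}]' >/dev/null && python3 ok.py 12 &&
python3 -m creep '[{"translation":[0,0,0.0006],"rot":[0,0,0],"jaw":0.05},{"translation":[0,0,0],"rot":[0,0,0],"jaw":0.05}]' >/dev/null && python3 ok.py 12 &&
python3 -m creep '[{"translation":[0,0,0.0006],"rot":[0,0,0],"jaw":0.05},{"translation":[0,0,0],"rot":[0,0,0],"jaw":0.05}]' >/dev/null && python3 ok.py 12
```

```text
0.1405 [-2.   1.6  9.4]
0.1399 [-2.3  1.9  9.1]
0.1393 [-2.6  2.2  8.5]
0.1387 [-2.6  2.4  9.2]
0.1381 [-2.7  1.5  9.6]
0.1375 [-1.7  1.1 10.7]
```

```bash

python3 -m creep '[{"translation":[0,0,0.0006],"rot":[0,0,0],"jaw":0.05},{"translation":[0,0,0],"rot":[0,0,0],"jaw":0.05}]' >/dev/null && python3 ok.py 12.3 &&
python3 -m creep '[{"translation":[0,0,0.0006],"rot":[0,0,0],"jaw":0.05},{"translation":[0,0,0],"rot":[0,0,0],"jaw":0.05}]' >/dev/null && python3 ok.py 12.3 &&
python3 -m creep '[{"translation":[0,0,0.0006],"rot":[0,0,0],"jaw":0.05},{"translation":[0,0,0],"rot":[0,0,0],"jaw":0.05}]' >/dev/null && python3 ok.py 12.3 &&
python3 -m creep '[{"translation":[0,0,0.0006],"rot":[0,0,0],"jaw":0.05},{"translation":[0,0,0],"rot":[0,0,0],"jaw":0.05}]' >/dev/null && python3 ok.py 12.3 &&
python3 -m creep '[{"translation":[0,0,0.0006],"rot":[0,0,0],"jaw":0.05},{"translation":[0,0,0],"rot":[0,0,0],"jaw":0.05}]' >/dev/null && python3 ok.py 12.3 &&
python3 -m creep '[{"translation":[0,0,0.0006],"rot":[0,0,0],"jaw":0.05},{"translation":[0,0,0],"rot":[0,0,0],"jaw":0.05}]' >/dev/null && python3 ok.py 12.3; python3 -c "
from h import *
st()"
```

```text
0.1369 [-2.8  1.8  9.5]
0.1363 [-3.3  1.7  9.6]
0.1357 [-2.8  1.6  9.7]
0.1352 [-2.8  2.6 10.5]
0.1346 [-2.4  1.7 11. ]
0.134 [-2.1  1.6 10.3]
t 7.72 p [ 0.5889 -0.2578  0.134 ] F [-2.11  1.61 10.25] M [ 0.307  0.599 -0.065] w 57.18 j [-0.06  0.62  0.6   1.68 -0.41  0.97  0.33]
x [3.571e-01 9.341e-01 5.000e-04] y [ 0.9341 -0.3571  0.001 ] z [ 1.1e-03  1.0e-04 -1.0e+00]
```

```bash

python3 -m creep '[{"translation":[0,0,0.0006],"rot":[0,0,0],"jaw":0.05},{"translation":[0,0,0],"rot":[0,0,0],"jaw":0.05}]' >/dev/null && python3 ok.py 12.9 &&
python3 -m creep '[{"translation":[0,0,0.0006],"rot":[0,0,0],"jaw":0.05},{"translation":[0,0,0],"rot":[0,0,0],"jaw":0.05}]' >/dev/null && python3 ok.py 12.9 &&
python3 -m creep '[{"translation":[0,0,0.0006],"rot":[0,0,0],"jaw":0.05},{"translation":[0,0,0],"rot":[0,0,0],"jaw":0.05}]' >/dev/null && python3 ok.py 12.9 &&
python3 -m creep '[{"translation":[0,0,0.0005],"rot":[0,0,0],"jaw":0.05},{"translation":[0,0,0],"rot":[0,0,0],"jaw":0.05}]' >/dev/null && python3 ok.py 12.9 &&
python3 -m creep '[{"translation":[0,0,0.0005],"rot":[0,0,0],"jaw":0.05},{"translation":[0,0,0],"rot":[0,0,0],"jaw":0.05}]' >/dev/null && python3 ok.py 12.9; python3 -c "
from h import *
st()"
```

```text
0.1334 [-1.9  1.1  9.3]
0.1328 [-1.8  1.5 10.6]
0.1322 [-2.9  1.  11. ]
0.1319 [-3.9  2.5 13.2]
t 8.38 p [ 0.5889 -0.2579  0.1319] F [-3.85  2.52 13.24] M [ 0.464  0.853 -0.007] w 56.94 j [-0.05  0.62  0.6   1.68 -0.41  0.96  0.33]
x [3.572e-01 9.340e-01 6.000e-04] y [ 0.934  -0.3572  0.0011] z [ 1.2e-03  2.0e-04 -1.0e+00]
```

```bash

python3 -m creep '[{"translation":[0,0,0.0003],"rot":[0,0,0],"jaw":0.05},{"translation":[0,0,0],"rot":[0,0,0],"jaw":0.05},{"translation":[0,0,0],"rot":[0,0,0],"jaw":0.05}]' >/dev/null; python3 ok.py 13; python3 ok.py 12;python3 -m creep '[{"translation":[0,0,0.0002],"rot":[0,0,0],"jaw":0.05},{"translation":[0,0,0],"rot":[0,0,0],"jaw":0.05}]' >/dev/null; python3 ok.py 13
```

```text
0.1319 [-3.8  3.5 14. ]
0.1319 [-3.8  3.5 14. ]
0.1317 [-4.6  2.5 15.3]
```

```bash

python3 -m creep '[{"translation":[0,0,0],"rot":[0,0,-2],"jaw":0.05},{"translation":[0,0,0],"rot":[0,0,-2],"jaw":0.05},{"translation":[0,0,0],"rot":[0,0,0],"jaw":0.05}]' >/dev/null; python3 ok.py 13; python3 -m creep '[{"translation":[0,0,0],"rot":[0,0,-2],"jaw":0.05},{"translation":[0,0,0],"rot":[0,0,-2],"jaw":0.05},{"translation":[0,0,0],"rot":[0,0,0],"jaw":0.05}]' >/dev/null; python3 -c "
from h import *
st()"
```

```text
0.1319 [-2.1  2.2 12.5]
t 9.3 p [ 0.5896 -0.2583  0.132 ] F [-1.53  1.18 12.86] M [ 0.159  0.501 -0.032] w 57.01 j [-0.03  0.61  0.56  1.68 -0.38  0.96  0.45]
x [2.216e-01 9.751e-01 1.000e-04] y [ 0.9751 -0.2216  0.003 ] z [ 3.e-03 -6.e-04 -1.e+00]
```

```bash

python3 -m creep '[{"translation":[0,0,0.0002],"rot":[0,0,-2],"jaw":0.05},{"translation":[0,0,0],"rot":[0,0,-2],"jaw":0.05},{"translation":[0,0,0],"rot":[0,0,0],"jaw":0.05}]' >/dev/null; python3 -c "
from h import *
st()"; python3 -m creep '[{"translation":[0,0,0],"rot":[0,0,-2],"jaw":0.05},{"translation":[0,0,0],"rot":[0,0,-2],"jaw":0.05},{"translation":[0,0,0],"rot":[0,0,0],"jaw":0.05}]' >/dev/null; python3 -c "
from h import *
st()"
```

```text
t 9.55 p [ 0.5897 -0.2582  0.1319] F [-1.67  1.56 13.81] M [ 0.255  0.497 -0.078] w 57.28 j [-0.02  0.61  0.54  1.68 -0.37  0.95  0.5 ]
x [ 0.1531  0.9882 -0.    ] y [ 0.9882 -0.1531  0.0031] z [ 3.1e-03 -5.0e-04 -1.0e+00]
t 9.8 p [ 0.5897 -0.2582  0.1319] F [-2.05  1.95 14.01] M [ 0.293  0.545 -0.057] w 57.01 j [-0.01  0.6   0.52  1.68 -0.36  0.95  0.56]
x [ 8.370e-02  9.965e-01 -2.000e-04] y [ 0.9965 -0.0837  0.0031] z [ 3.1e-03 -5.0e-04 -1.0e+00]
```

```bash

python3 -m creep '[{"translation":[0,0,0.0001],"rot":[0,0,-3],"jaw":0.05},{"translation":[0,0,0],"rot":[0,0,-3],"jaw":0.05},{"translation":[0,0,0],"rot":[0,0,0],"jaw":0.05}]' >/dev/null; python3 -c "
from h import *
st()"; python3 -m creep '[{"translation":[0,0,0],"rot":[0,0,-3],"jaw":0.05},{"translation":[0,0,0],"rot":[0,0,-3],"jaw":0.05},{"translation":[0,0,0],"rot":[0,0,0],"jaw":0.05}]' >/dev/null; python3 -c "
from h import *
st()"
```

```text
t 10.05 p [ 0.5897 -0.2582  0.1318] F [-2.76  2.15 14.02] M [ 0.328  0.509 -0.042] w 57.05 j [ 0.01  0.6   0.49  1.68 -0.33  0.95  0.65]
x [-2.200e-02  9.998e-01 -5.000e-04] y [0.9998 0.022  0.0031] z [ 3.1e-03 -5.0e-04 -1.0e+00]
t 10.3 p [ 0.5897 -0.2581  0.1319] F [-1.68  1.37 14.89] M [ 0.309  0.52  -0.041] w 57.6 j [ 0.03  0.59  0.46  1.68 -0.31  0.94  0.74]
x [-1.264e-01  9.920e-01 -8.000e-04] y [0.992  0.1264 0.0031] z [ 3.2e-03 -4.0e-04 -1.0e+00]
```

```bash

for i in 1; do python3 -m creep '[{"translation":[0,0,0],"rot":[0,0,-3],"jaw":0.05},{"translation":[0,0,0],"rot":[0,0,0],"jaw":0.05}]' >/dev/null; python3 -c "
from h import *
st()"; python3 -m creep '[{"translation":[0,0,0],"rot":[0,0,-3],"jaw":0.05},{"translation":[0,0,0],"rot":[0,0,0],"jaw":0.05}]' >/dev/null; python3 -c "
from h import *
st()";done
```

```text
t 10.47 p [ 0.5898 -0.2581  0.1318] F [-2.59  1.55 14.05] M [ 0.288  0.488 -0.024] w 57.43 j [ 0.04  0.59  0.45  1.68 -0.31  0.94  0.78]
x [-0.1778  0.9841 -0.001 ] y [0.9841 0.1778 0.0031] z [ 3.3e-03 -4.0e-04 -1.0e+00]
t 10.63 p [ 0.5898 -0.258   0.1319] F [-2.26  1.02 14.17] M [0.318 0.462 0.023] w 57.0 j [ 0.05  0.59  0.43  1.68 -0.3   0.94  0.82]
x [-0.2291  0.9734 -0.0011] y [0.9734 0.2291 0.0031] z [ 3.2e-03 -4.0e-04 -1.0e+00]
```

```bash
python3 -c "
from h import *
i=optics.camera_info('wrist'); im=optics.get_image('wrist'); cv2.imwrite('pics/w3.png',im[:,:,::-1])
im2=optics.get_image('scene')[:,:,::-1]; cv2.imwrite('pics/s3.png',cv2.resize(im2[200:380,100:340],None,fx=3.3,fy=3.3,interpolation=cv2.INTER_CUBIC))
st()"
```

```text
t 10.73 p [ 0.5898 -0.2581  0.1318] F [-2.1   2.02 14.77] M [0.362 0.498 0.031] w 56.86 j [ 0.05  0.59  0.44  1.68 -0.3   0.94  0.82]
x [-0.2265  0.974  -0.0011] y [0.974  0.2265 0.003 ] z [ 3.2e-03 -4.0e-04 -1.0e+00]
```

View pics/w3.png

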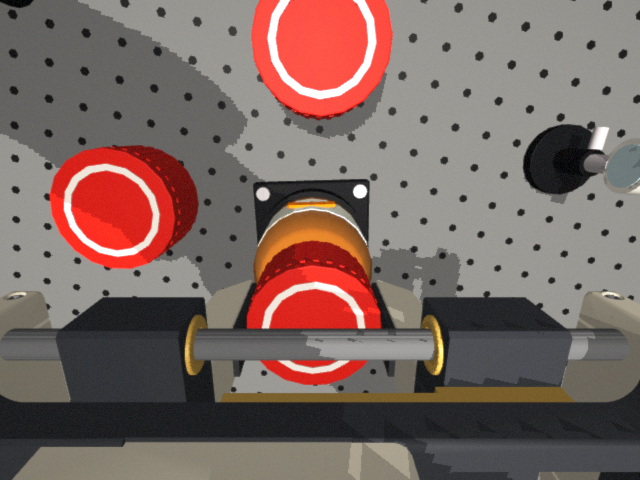

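View pics/s3.png

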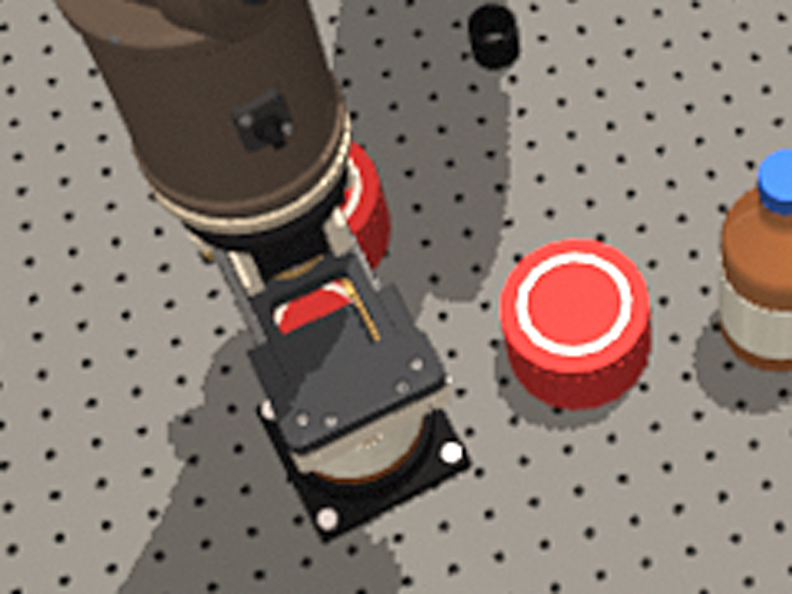

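```bash
python3 -c "
from h import *
i=optics.camera_info('wrist')
o=-np.array(i['R']).T@i['t']; print(o)
for z in (.161,.155,.150,.147,.144,.140): print(z,np.round(proj('wrist',np.array([.5893,-.2580,z]),i),1), [round(proj('wrist',np.array([.5893,-.258,z])+np.array(i['R'])[0]*s*.0221,i)[0],1) for s in(-1,1)])
im=cv2.imread('pics/w3.png');
hsv=cv2.cvtColor(im,cv2.COLOR_BGR2HSV)
w=((hsv[...,1]<70)&(hsv[...,2]>190)).astype(np.uint8)
n,l,s,ce=cv2.connectedComponentsWithStats(w)
for k in range(1,n):
  if s[k,4]>60 and 250<ce[k][0]<385 and 270<ce[k][1]<385: print(s[k])
# cap red outline below ring
red=((hsv[...,0]<6)|(hsv[...,0]>174))&(hsv[...,1]>150)
for r in (300,310,320): print(r,np.where(red[r,230:400])[0][[0,-1]]+230, np.where(w[r,250:385])[0]+250)
"
```

```text
[ 0.57162871 -0.18264464  0.27597056]
0.161 [312.9 346.4] [np.float64(255.5), np.float64(370.4)]
0.155 [312.9 337.7] [np.float64(257.8), np.float64(368.0)]
0.15 [312.9 330.9] [np.float64(259.7), np.float64(366.2)]
0.147 [312.9 327.1] [np.float64(260.7), np.float64(365.1)]
0.144 [312.9 323.4] [np.float64(261.7), np.float64(364.1)]
0.14 [312.9 318.7] [np.float64(263.0), np.float64(362.8)]
[262 282 103  46 955]
[280 361  68  12 359]
300 [251 377] [273 274 275 276 277 278 279 280 281 345 346 347 348 349 350 351 352 353
 354]
310 [248 379] [266 267 268 269 270 271 272 273 353 354 355 356 357 358 359 360]
320 [246 381] [264 265 266 267 268 269 270 357 358 359 360 361 362 363]
```

The wrist picture shows the cap's ring centred at about row 327, which puts the cap top near 0.1465. So the cap has followed the fingers down about 14.5 mm without slipping. No turning torque shows yet. I'll press slightly harder and keep turning, reading the force while it moves.

```bash

python3 -m creep '[{"translation":[0,0,0.0001],"rot":[0,0,-3],"jaw":0.05},{"translation":[0,0,0],"rot":[0,0,-3],"jaw":0.05}]' >/dev/null; python3 -c "
from h import *
st()"; python3 -m creep '[{"translation":[0,0,0],"rot":[0,0,-3],"jaw":0.05},{"translation":[0,0,0],"rot":[0,0,-3],"jaw":0.05}]' >/dev/null; python3 -c "
from h import *
st()"
```

```text
t 10.9 p [ 0.5898 -0.258   0.1317] F [-1.97  2.52 14.89] M [ 0.441  0.561 -0.147] w 57.01 j [ 0.06  0.59  0.41  1.67 -0.28  0.94  0.91]
x [-0.3287  0.9444 -0.0015] y [0.9444 0.3287 0.0028] z [ 3.1e-03 -5.0e-04 -1.0e+00]
t 11.07 p [ 0.5898 -0.258   0.1318] F [-1.45  2.46 14.09] M [ 0.503  0.457 -0.121] w 57.26 j [ 0.08  0.58  0.38  1.67 -0.26  0.93  1.  ]
x [-0.4261  0.9047 -0.0018] y [0.9047 0.4261 0.0028] z [ 3.3e-03 -4.0e-04 -1.0e+00]
```

Torque now shows at −0.13 N m, so the collar is engaged and turning. I'll carry on with the force watched.

```bash

python3 -m creep '[{"translation":[0,0,0.0001],"rot":[0,0,-3],"jaw":0.05},{"translation":[0,0,0],"rot":[0,0,-3],"jaw":0.05},{"translation":[0,0,0],"rot":[0,0,-3],"jaw":0.05}]' >/dev/null; python3 -c "
from h import *
st()"; python3 -m creep '[{"translation":[0,0,0],"rot":[0,0,-3],"jaw":0.05},{"translation":[0,0,0],"rot":[0,0,-3],"jaw":0.05},{"translation":[0,0,0],"rot":[0,0,-3],"jaw":0.05}]' >/dev/null; python3 -c "
from h import *
st()"
```

```text
t 11.32 p [ 0.5899 -0.2579  0.1317] F [-2.4   2.98 16.58] M [ 0.51   0.443 -0.143] w 57.09 j [ 0.11  0.58  0.34  1.67 -0.23  0.93  1.13]
x [-0.5623  0.8269 -0.0021] y [0.8269 0.5623 0.0026] z [ 3.4e-03 -3.0e-04 -1.0e+00]
t 11.57 p [ 0.5899 -0.2578  0.1317] F [-2.13  2.62 15.76] M [ 0.554  0.466 -0.179] w 57.23 j [ 0.14  0.57  0.29  1.67 -0.2   0.93  1.26]
x [-0.6848  0.7287 -0.0025] y [0.7287 0.6848 0.0023] z [ 3.4e-03 -3.0e-04 -1.0e+00]
```

```bash

python3 -m creep '[{"translation":[0,0,0],"rot":[0,0,-3],"jaw":0.05},{"translation":[0,0,0],"rot":[0,0,-3],"jaw":0.05},{"translation":[0,0,0],"rot":[0,0,-3],"jaw":0.05}]' >/dev/null; python3 -c "
from h import *
st()"; python3 -m creep '[{"translation":[0,0,0],"rot":[0,0,-3],"jaw":0.05},{"translation":[0,0,0],"rot":[0,0,-3],"jaw":0.05},{"translation":[0,0,0],"rot":[0,0,-3],"jaw":0.05}]' >/dev/null; python3 -c "
from h import *
st()"
```

```text
t 11.82 p [ 0.59   -0.2577  0.1318] F [-1.73  2.56 15.14] M [ 0.632  0.433 -0.149] w 57.17 j [ 0.16  0.57  0.25  1.66 -0.17  0.93  1.39]
x [-0.7904  0.6126 -0.0029] y [0.6126 0.7904 0.002 ] z [ 3.5e-03 -2.0e-04 -1.0e+00]
t 12.07 p [ 0.59   -0.2576  0.1317] F [-1.22  3.2  14.33] M [ 0.683  0.425 -0.156] w 57.28 j [ 0.19  0.57  0.21  1.66 -0.14  0.92  1.52]
x [-0.8765  0.4813 -0.0031] y [0.4813 0.8766 0.0016] z [ 3.5e-03 -1.0e-04 -1.0e+00]
```

```bash

python3 -m creep '[{"translation":[0,0,0.0001],"rot":[0,0,-3],"jaw":0.05},{"translation":[0,0,0],"rot":[0,0,-3],"jaw":0.05},{"translation":[0,0,0],"rot":[0,0,-3],"jaw":0.05}]' >/dev/null; python3 -c "
from h import *
st()"; python3 -m creep '[{"translation":[0,0,0],"rot":[0,0,-3],"jaw":0.05},{"translation":[0,0,0],"rot":[0,0,-3],"jaw":0.05},{"translation":[0,0,0],"rot":[0,0,-3],"jaw":0.05},{"translation":[0,0,0],"rot":[0,0,-3],"jaw":0.05}]' >/dev/null; python3 -c "
from h import *
st()"
```

```text
t 12.32 p [ 0.5901 -0.2575  0.1317] F [-2.09  3.19 14.8 ] M [ 0.729  0.443 -0.164] w 57.17 j [ 0.22  0.56  0.17  1.66 -0.11  0.92  1.65]
x [-0.941   0.3383 -0.0034] y [0.3383 0.9411 0.0011] z [ 3.6e-03 -1.0e-04 -1.0e+00]
t 12.65 p [ 0.59   -0.2574  0.1317] F [-2.87  3.9  15.74] M [ 0.826  0.466 -0.203] w 56.81 j [ 0.25  0.56  0.11  1.66 -0.08  0.92  1.83]
x [-0.9908  0.1351 -0.0034] y [1.351e-01 9.908e-01 5.000e-04] z [ 0.0034  0.     -1.    ]
```

The total turn is about 103°, of which about 65° was with the collar engaged. Now I'll lift gently.

```bash

python3 -m creep '[{"translation":[0,0,-0.002],"rot":[0,0,0],"jaw":0.05},{"translation":[0,0,-0.003],"rot":[0,0,0],"jaw":0.05},{"translation":[0,0,-0.003],"rot":[0,0,0],"jaw":0.05},{"translation":[0,0,-0.003],"rot":[0,0,0],"jaw":0.05}]' >/dev/null; python3 ok.py 99; python3 -m creep '[{"translation":[0,0,-0.002],"rot":[0,0,0],"jaw":0.05},{"translation":[0,0,-0.002],"rot":[0,0,0],"jaw":0.05},{"translation":[0,0,-0.001],"rot":[0,0,0],"jaw":0.05},{"translation":[0,0,-0.001],"rot":[0,0,0],"jaw":0.05}]' >/dev/null; python3 ok.py 99;  python3 -m creep '[{"translation":[0,0,-0.001],"rot":[0,0,0],"jaw":0.05},{"translation":[0,0,0],"rot":[0,0,0],"jaw":0.05}]' >/dev/null;python3 -c "
from h import *
st()"
```

```text
0.1421 [1.4 2.  8.8]
0.1466 [ 2.2  0.3 -1.7]
t 13.48 p [ 0.5885 -0.2577  0.1473] F [1.16 0.44 0.23] M [ 0.102 -0.199  0.016] w 57.22 j [ 0.25  0.55  0.12  1.64 -0.07  0.96  1.83]
x [-9.905e-01  1.379e-01  3.000e-04] y [1.379e-01 9.905e-01 1.000e-04] z [-3.e-04  2.e-04 -1.e+00]
```

```bash

python3 -m creep '[{"translation":[0,0,-0.001],"rot":[0,0,0],"jaw":0.05},{"translation":[0,0,-0.002],"rot":[0,0,0],"jaw":0.05},{"translation":[0,0,-0.002],"rot":[0,0,0],"jaw":0.05}]' >/dev/null; python3 ok.py 99; python3 -m creep '[{"translation":[0,0,-0.004],"rot":[0,0,0],"jaw":0.05},{"translation":[0,0,-0.006],"rot":[0,0,0],"jaw":0.05},{"translation":[0,0,-0.008],"rot":[0,0,0],"jaw":0.05},{"translation":[0,0,-0.008],"rot":[0,0,0],"jaw":0.05}]' >/dev/null; python3 -c "
from h import *
st()"
```

```text
0.1524 [ 1.3  0.  -0.6]
t 14.07 p [ 0.5885 -0.2579  0.1795] F [-0.08 -0.21 -0.16] M [ 0.042 -0.024 -0.025] w 56.59 j [ 0.25  0.51  0.12  1.61 -0.07  1.02  1.82]
x [-0.9904  0.138   0.    ] y [ 1.380e-01  9.904e-01 -2.000e-04] z [-0.e+00 -2.e-04 -1.e+00]
```

The cap has come off, with the force near 0. I'll go up and then across to the tray at about (0.511, 0.290).

```bash

python3 -m creep '[{"translation":[0,0,-0.012],"rot":[0,0,0],"jaw":0.05},{"translation":[0,0,-0.018],"rot":[0,0,0],"jaw":0.05},{"translation":[0,0,-0.018],"rot":[0,0,0],"jaw":0.05},{"translation":[0,0,-0.010],"rot":[0,0,0],"jaw":0.05},{"translation":[0,0,-0.005],"rot":[0,0,0],"jaw":0.05},{"translation":[0,0,0],"rot":[0,0,0],"jaw":0.05}]' >/dev/null; python3 -c "
from h import *
i=optics.camera_info('wrist'); im=optics.get_image('wrist'); cv2.imwrite('pics/w4.png',im[:,:,::-1])
st([.511,.2905,.24])"
```

```text
t 14.62 p [ 0.5887 -0.2577  0.2418] F [ 0.12  0.18 -1.12] M [ 0.052  0.011 -0.045] w 57.13 j [ 0.24  0.46  0.13  1.53 -0.06  1.15  1.82]
x [-9.905e-01  1.378e-01 -7.000e-04] y [ 0.1378  0.9905 -0.    ] z [ 7.e-04 -1.e-04 -1.e+00]
to goal in tool axes mm [152.51 532.28   1.71]
```

View pics/w4.png

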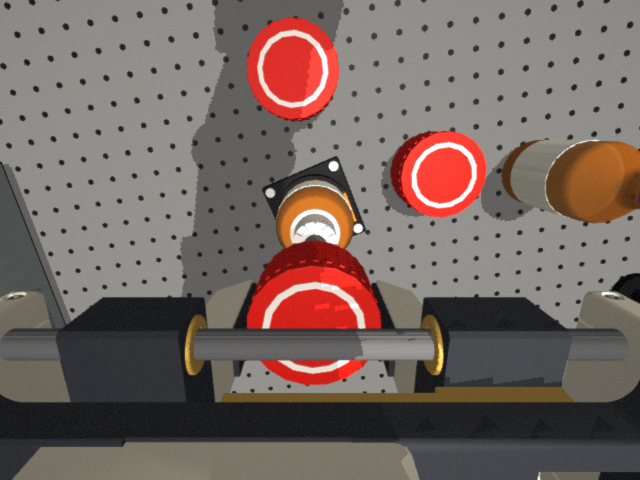

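The picture shows the cap held at (313,325) with the ring in the same place as before, the open white neck at (316,230) and the other things untouched. I'll move to the tray in 16 rows that total x 0.1525 and y 0.5323.

```bash

python3 -m creep '[{"translation":[0.005,0.0175,0],"rot":[0,0,0],"jaw":0.05},{"translation":[0.0085,0.03,0],"rot":[0,0,0],"jaw":0.05},{"translation":[0.01,0.035,0],"rot":[0,0,0],"jaw":0.05},{"translation":[0.01,0.035,0],"rot":[0,0,0],"jaw":0.05},{"translation":[0.01,0.035,0],"rot":[0,0,0],"jaw":0.05},{"translation":[0.01,0.035,0],"rot":[0,0,0],"jaw":0.05},{"translation":[0.01,0.035,0],"rot":[0,0,0],"jaw":0.05},{"translation":[0.01,0.035,0],"rot":[0,0,0],"jaw":0.05},{"translation":[0.01,0.035,0],"rot":[0,0,0],"jaw":0.05},{"translation":[0.01,0.035,0],"rot":[0,0,0],"jaw":0.05},{"translation":[0.01,0.035,0],"rot":[0,0,0],"jaw":0.05},{"translation":[0.01,0.035,0],"rot":[0,0,0],"jaw":0.05}]' >/dev/null; python3 -m creep '[{"translation":[0.01,0.035,0],"rot":[0,0,0],"jaw":0.05},{"translation":[0.01,0.035,0],"rot":[0,0,0],"jaw":0.05},{"translation":[0.0085,0.03,0],"rot":[0,0,0],"jaw":0.05},{"translation":[0.006,0.02,0],"rot":[0,0,0],"jaw":0.05},{"translation":[0.003,0.01,0],"rot":[0,0,0],"jaw":0.05},{"translation":[0,0,0],"rot":[0,0,0],"jaw":0.05},{"translation":[0,0,0],"rot":[0,0,0],"jaw":0.05}]' >/dev/null; python3 -c "
from h import *
i=optics.camera_info('wrist'); im=optics.get_image('wrist'); cv2.imwrite('pics/w5.png',im[:,:,::-1])
st([.511,.2905,.24])
print([(d['location'],d['score'],atz('wrist',d['location'],0,i)) for d in optics.pinpoint('wrist','tray')])
for a in (-1,1):
  for b in (-1,1): print(np.round(proj('wrist',np.array([.511+a*.065,.2905+b*.065,.012]),i)))
"
```

```text
t 16.25 p [0.5122 0.2834 0.241 ] F [ 0.35 -0.52  0.26] M [ 0.017 -0.01  -0.005] w 57.35 j [-0.56  0.37 -0.06  1.67  0.02  1.1   0.81]
x [-9.902e-01  1.396e-01  2.000e-04] y [ 0.1396  0.9902 -0.0018] z [-5.0e-04 -1.7e-03 -1.0e+00]
to goal in tool axes mm [2.18 6.83 0.97]
[([307.4, 330.4], 0.48, array([0.66524015, 0.2531775 , 0.        ]))]
[251. 158.]
[375. 140.]
[273. 272.]
[384. 257.]
```

View pics/w5.png

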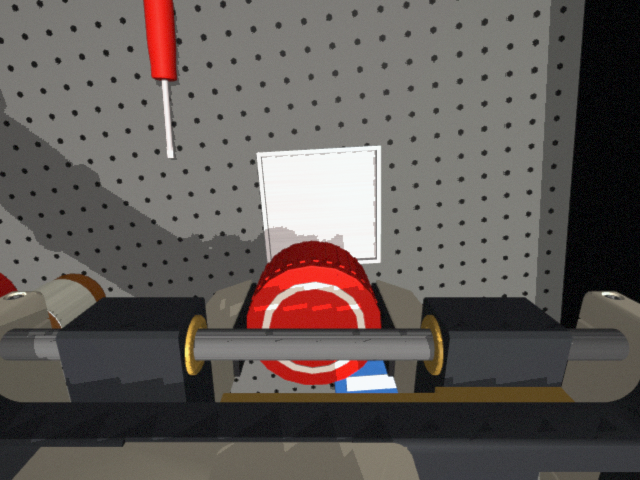

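The tray's corners at (257,154), (381,147) and (381,262) match the prediction within a few pixels. I'll centre the last 7 mm and descend.

```bash

python3 -m creep '[{"translation":[0.001,0.003,0.012],"rot":[0,0,0],"jaw":0.05},{"translation":[0.001,0.004,0.022],"rot":[0,0,0],"jaw":0.05},{"translation":[0,0,0.025],"rot":[0,0,0],"jaw":0.05},{"translation":[0,0,0.025],"rot":[0,0,0],"jaw":0.05},{"translation":[0,0,0.025],"rot":[0,0,0],"jaw":0.05},{"translation":[0,0,0.025],"rot":[0,0,0],"jaw":0.05},{"translation":[0,0,0.02],"rot":[0,0,0],"jaw":0.05},{"translation":[0,0,0.015],"rot":[0,0,0],"jaw":0.05},{"translation":[0,0,0.01],"rot":[0,0,0],"jaw":0.05},{"translation":[0,0,0.005],"rot":[0,0,0],"jaw":0.05},{"translation":[0,0,0],"rot":[0,0,0],"jaw":0.05},{"translation":[0,0,0],"rot":[0,0,0],"jaw":0.05}]' >/dev/null; python3 -c "
from h import *
st([.511,.2905,.0255])"
```

```text
t 17.3 p [0.5114 0.2924 0.0582] F [ 0.39  0.04 -0.53] M [ 0.01   0.006 -0.04 ] w 57.03 j [-0.57  0.58 -0.06  1.84  0.05  0.72  0.78]
x [-9.903e-01  1.387e-01 -7.000e-04] y [1.387e-01 9.903e-01 4.000e-04] z [ 8.e-04  3.e-04 -1.e+00]
to goal in tool axes mm [ 0.12 -1.96 32.68]
```

```bash

python3 -m creep '[{"translation":[0,-0.001,0.005],"rot":[0,0,0],"jaw":0.05},{"translation":[0,-0.001,0.007],"rot":[0,0,0],"jaw":0.05},{"translation":[0,0,0.006],"rot":[0,0,0],"jaw":0.05},{"translation":[0,0,0.005],"rot":[0,0,0],"jaw":0.05},{"translation":[0,0,0.003],"rot":[0,0,0],"jaw":0.05},{"translation":[0,0,0.001],"rot":[0,0,0],"jaw":0.05},{"translation":[0,0,0],"rot":[0,0,0],"jaw":0.05}]' >/dev/null; python3 ok.py 4 && python3 -m creep '[{"translation":[0,0,0.0012],"rot":[0,0,0],"jaw":0.05},{"translation":[0,0,0.0012],"rot":[0,0,0],"jaw":0.05},{"translation":[0,0,0],"rot":[0,0,0],"jaw":0.05}]' >/dev/null; python3 ok.py 3 && python3 -m creep '[{"translation":[0,0,0.0008],"rot":[0,0,0],"jaw":0.05},{"translation":[0,0,0.0007],"rot":[0,0,0],"jaw":0.05},{"translation":[0,0,0],"rot":[0,0,0],"jaw":0.05}]' >/dev/null; python3 ok.py 3 && python3 -m creep '[{"translation":[0,0,0.0006],"rot":[0,0,0],"jaw":0.05},{"translation":[0,0,0.0006],"rot":[0,0,0],"jaw":0.05},{"translation":[0,0,0],"rot":[0,0,0],"jaw":0.05}]' >/dev/null; python3 ok.py 3
```

```text
0.0301 [ 0.1 -0.8 -0.3]
0.0281 [ 0.9  0.5 -0.9]
0.0266 [-0.3 -0.3  0.6]
0.0254 [-1.3  0.1 -0.2]
```

```bash

python3 -m creep '[{"translation":[0,0,0.0006],"rot":[0,0,0],"jaw":0.05},{"translation":[0,0,0],"rot":[0,0,0],"jaw":0.05}]' >/dev/null; python3 ok.py 3 && python3 -m creep '[{"translation":[0,0,0.0006],"rot":[0,0,0],"jaw":0.05},{"translation":[0,0,0],"rot":[0,0,0],"jaw":0.05}]' >/dev/null; python3 ok.py 3 && python3 -m creep '[{"translation":[0,0,0.0006],"rot":[0,0,0],"jaw":0.05},{"translation":[0,0,0],"rot":[0,0,0],"jaw":0.05}]' >/dev/null; python3 ok.py 3 && python3 -m creep '[{"translation":[0,0,0.0006],"rot":[0,0,0],"jaw":0.05},{"translation":[0,0,0],"rot":[0,0,0],"jaw":0.05}]' >/dev/null; python3 ok.py 3
```

```text
0.0254 [-1.3 -1.   6.5]
0.0254 [-1.3 -1.   6.5]
0.0254 [-1.3 -1.   6.5]
0.0254 [-1.3 -1.   6.5]
```

The cap touched the tray floor at z 0.0254, as predicted, with 6.5 N. I'll ease off a touch and open gently.

```bash

python3 -m creep '[{"translation":[0,0,-0.0003],"rot":[0,0,0],"jaw":0.05},{"translation":[0,0,0],"rot":[0,0,0],"jaw":0.057},{"translation":[0,0,0],"rot":[0,0,0],"jaw":0.06},{"translation":[0,0,0],"rot":[0,0,0],"jaw":0.066},{"translation":[0,0,0],"rot":[0,0,0],"jaw":0.072},{"translation":[0,0,0],"rot":[0,0,0],"jaw":0.076},{"translation":[0,0,0],"rot":[0,0,0],"jaw":0.076},{"translation":[0,0,0],"rot":[0,0,0],"jaw":0.076}]' 10; python3 -c "
from h import *
i=optics.camera_info('wrist'); im=optics.get_image('wrist'); cv2.imwrite('pics/w6.png',im[:,:,::-1])
st()"
```

```text
clock: 19.47
position: [0.5105, 0.2908, 0.0251]
ee_rot: [-0.217, -3.134, -0.0]
force: [0.2, -1.0, -0.3]
width: 0.832
t 19.52 p [0.5105 0.2908 0.0251] F [0.28 0.12 0.38] M [ 0.065 -0.03   0.023] w 75.77 j [-0.57  0.63 -0.06  1.86  0.06  0.65  0.77]
x [-0.9905  0.1378  0.    ] y [ 0.1378  0.9905 -0.    ] z [-0. -0. -1.]
```

View pics/w6.png

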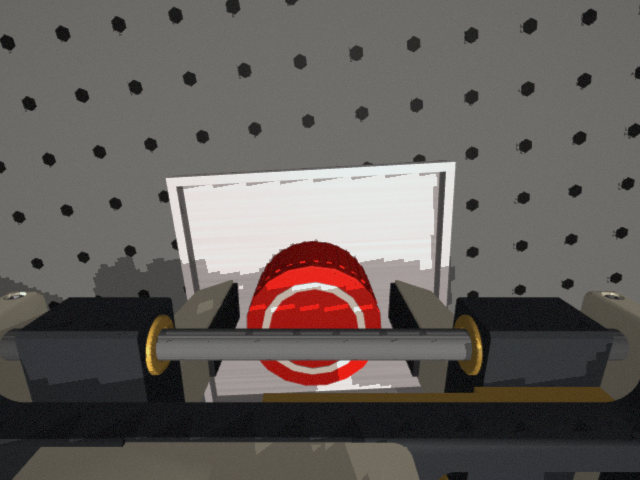

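The cap stands in the tray at (313,325), clear of both opened pads. I'll retreat straight up.

```bash

python3 -m creep '[{"translation":[0,0,-0.003],"rot":[0,0,0],"jaw":0.076},{"translation":[0,0,-0.006],"rot":[0,0,0],"jaw":0.076},{"translation":[0,0,-0.01],"rot":[0,0,0],"jaw":0.076},{"translation":[0,0,-0.02],"rot":[0,0,0],"jaw":0.076},{"translation":[0,0,-0.03],"rot":[0,0,0],"jaw":0.076},{"translation":[0,0,-0.03],"rot":[0,0,0],"jaw":0.076},{"translation":[0,0,-0.03],"rot":[0,0,0],"jaw":0.076},{"translation":[0,0,-0.03],"rot":[0,0,0],"jaw":0.076},{"translation":[0,0,-0.02],"rot":[0,0,0],"jaw":0.076},{"translation":[0,0,-0.01],"rot":[0,0,0],"jaw":0.076},{"translation":[0,0,0],"rot":[0,0,0],"jaw":0.076},{"translation":[0,0,0],"rot":[0,0,0],"jaw":0.076}]'; python3 -c "
from h import *
i=optics.camera_info('wrist'); im=optics.get_image('wrist'); a=im[:,:,::-1]
b=optics.get_image('scene')[:,:,::-1]
c=optics.get_image('top')[:,:,::-1]
cv2.imwrite('pics/w7.png',a);cv2.imwrite('pics/s7.png',b);cv2.imwrite('pics/t7.png',c)
st()"
```

```text
clock: 20.52
position: [0.5103, 0.2907, 0.2141]
ee_rot: [0.217, 3.134, 0.0]
force: [0.0, -0.4, -0.0]
width: 0.828
t 20.67 p [0.5096 0.2902 0.2124] F [-0.4   0.15 -0.58] M [ 0.029 -0.001  0.048] w 75.77 j [-0.56  0.4  -0.06  1.7   0.03  1.04  0.8 ]
x [-0.9905  0.1378  0.0022] y [ 0.1378  0.9905 -0.0019] z [-0.0024 -0.0016 -1.    ]
```

View pics/w7.png

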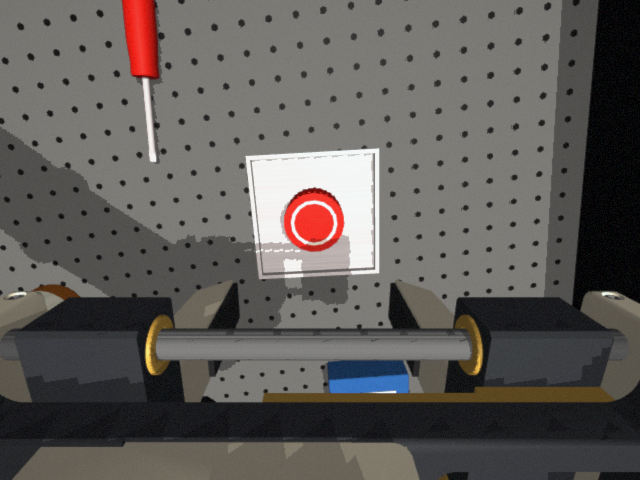

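View pics/s7.png

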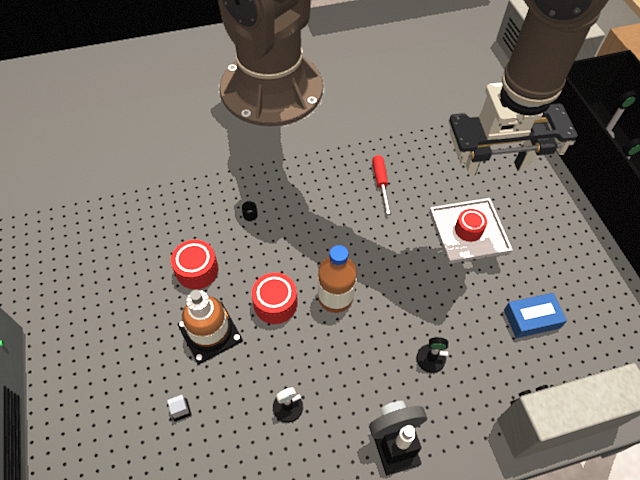

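View pics/t7.png

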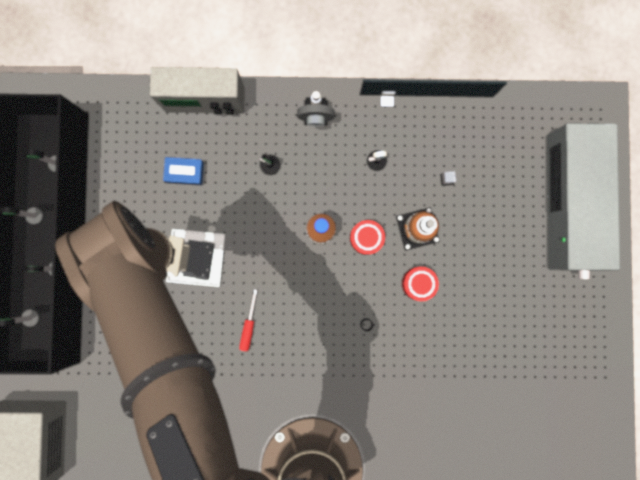

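The cap stands flat, top up, mid-tray: wrist (314,221), scene (471,224). The bottle neck is open, at scene (198,300) and top (426,225). All the other things sit at their starting pixels, so I'm handing in.

```bash
python3 -c "
from cell import arm
print(arm.sign_off())"
```

```text
the job is handed in; nothing more can be done
None
```

The bottle is open, and the red cap stands flat and top side up near the middle of the steel tray, released. I handed the job in at about 20.7 s of the 61 s; no verdict comes back.

- **Pressing:** the cap went about 14.6 mm down to its hard stop. I pressed it at about 13 to 16.5 N, and the highest reading was 16.6 N, below the 20 N limit.
- **Turning:** I turned it about 103° counter-clockwise. The first 35° or so showed no torque, which I put down to tooth slack. After that the torque held at 0.12–0.20 N m for about 65° (roughly 1.1 rad). The collar angle itself was never measured, only inferred from that torque and from the cap lifting straight off with almost no pull.
- **Placing:** the cap touched the tray floor at the expected height with 6.5 N, and I then opened the jaws and backed straight up.

**Last checks:** the wrist, scene and top pictures, taken after the gripper had backed off, agree. The cap is upright in the tray, the bottle neck is bare, and everything else sits at its starting pixels by eye. The gripper is clear of everything, with the force near zero.

**Checks that disagreed:**
- On the wrist view the `cap_top` detector missed the right cap, so I located it by its white ring instead.
- The tray detector gave wrong points on the scene and wrist views, so I used the tray's outline there.
- Right after a fast move the measured pose is briefly 2–7 mm off, so I let it settle before each fine step.

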